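Clamp an order in the bundling press until the clutch slips

ROBOT

A 6-joint arm with a two-finger parallel gripper is mounted at the origin on a cart in front of the work surface, level with it; the furniture and walls round the work are solid. World frame = base frame: x ahead of the robot, y to its left, z up, the work surface at z = 0. Lengths are in m, angles in degrees, forces in N, time in s.
With the tool pointing down it reaches from about 0.4 to 0.825 m from the base axis. Payload 7 kg.
Tool frame: the origin (TCP) lies at the very end of the fingers, on their centre line; the grasp point (between the pads) lies 19 mm behind it (ctrl.grip_point_offset is the distance from the TCP to the grasp point, in m); x points along the fingers, z is the direction in which the jaws open and shut, and the axes are right-handed (so a half turn about x gives the same grasp; the last joint's range is limited). The gripper opens to 88 mm and grips with 3 to 60 N. Pads are 19 mm wide; open, the fingers measure 130 mm over their backs; the gripper's body (78 mm by 193 mm) begins 47 mm behind the grasp point.
Start: joints at [-49.67, 20.546, 0.682, 0, -70.136, -16.507], TCP at [0.273, -0.617, 0.227] pointing down, gripper open.
Joint ranges: [-176.03, 176.03], [-82.01, 121.73], [-58.28, 71.71], [-173.87, 95.51], [-174.79, -0.11], [-173.66, 173.66]. Speed limits (degrees/s): [136.94, 136.94, 172.46, 180, 180, 180].

INTERFACE

Orientations are given as [roll, pitch, yaw] about the fixed x, y, z axes, in that order (R = Rz(yaw) Ry(pitch) Rx(roll)).
In Python, from plant import get_obs, snapshot, calibration, close_job, ctrl gives the robot as it stands.
- The arm moves only by the tool move_arm, never from a script. Its argument "commands" is a list that holds one entry, the list of rows, each a list of 4 numbers: the shift along the tool's x, y, z in cm, then the turn about the tool's x in rad. In form: [[[dx, dy, dz, spin], ...]]. A call has 1 to 8 rows; each row shifts and turns the commanded pose from where the row before left it, along the tool's axes as they then stand; what a row does not reach is not made up. A row lasts 1/10 s, in which the tool goes at most 50 mm and 8.59 degrees, less where a joint would pass 70% of its speed; a pose out of reach is approached as far as the arm can. A call with a gripper value outside its range is refused whole. "jaw" is the finger opening in cm, from 0 to 8.76, set as the call begins (left out, the last holds). The fingers move at their own pace and stop on an object; the grip force is fixed at half the most. Time passes only in rows, so rows that do not move let the fingers close. It gives the time, the measured TCP pose, the force and the opening at its end, in the units of the state.
- get_obs(): the state, without advancing time (a new reading comes with each control period).
- snapshot(name): name is "scene" or "side" or "wrist"; returns (picture, depth): 384x512x3 uint8, red, green, blue; 384x512 float32, m along the optical axis (not along the pixel's ray), 0 where there is no reading.
- calibration(name): a dict with "mtx" (3x3 intrinsics, pixels), "T" (4x4, takes a point from camera to world coordinates); the wrist camera has in their place "tool_from_camera" (4x4, takes a point from camera to tool coordinates, whose origin is the TCP and whose axes are the tool frame's). Camera axes: x right, y up, looking along -z (the intrinsics and any distortion apply to the point x, -y, -z); pixel columns grow to the right and rows downward; lengths in m; the calibration is good to about 2 mm. A picture is of the moment at which its call begins: read the wrist's pose just before it. calibration takes no time and is no camera call.
- close_job(): hands the job in, once; it reports no verdict.
The state is a dict: "clock": time; "joint_pos": joint angles; "qvel": joint speeds; "tau": joint torques, N m; "tool_pos": TCP position; "orientation": TCP orientation; "force": force on the tool from outside, world axes, zero at the start; "moment": the same for the moment, N m; "opening": finger opening in m.
Only numpy, scipy, OpenCV 4.12 (cv2) and the standard library are available. Lean on these libraries where they do the work, as an engineer would, in place of code of your own. Each camera call takes 0.05 s, during which the arm holds its last target. There are 200 camera calls.

TASK

Get this order ready for its paper band: stand the tall kraft carton on the bed of the bundling press, close before the back stop, then stand the white box on the bed between carton and pusher; both stay on end, centred and square, wider sides along the bed. Then turn the orange T-handle clockwise until its clutch slips and the two are held tight against the stop; stop within an eighth of a turn of slipping and let go. Leave everything else alone.

Things in the scene. Friction and masses are not known exactly. Their poses are not given: they have to be found in the camera images.
- press: Bundling press, fixed on the bench: aluminium base 320 x 116 mm, grey gear head at the end near the robot (x -160 to -79, y +-50, top z 105 mm), grey back stop at the far end (98 mm wide, face at x = 115, top z 118 mm). Origin on the bench under the base's middle; x runs from gear head to back stop, z up. The bed is flat at z = 18 mm, open at both sides; 174 mm are free on it for goods 144 mm long.
- bay_back (a point): on the bed, centre of the place for the kraft carton (press x = 70, y = 0, z = 18 mm); same axes as the press. A carton centred here clears the stop by 10 mm.
- bay_front (a point): on the bed, centre of the place for the white box (press x = -12, y = 0, z = 18 mm); same axes as the press. A box centred here clears the pusher by 10 mm and a carton centred on bay_back by 10 mm.
- carton_mid (a point): centre of the kraft (brown cardboard) carton, which stands on end: 70 mm along this point's x, 57 mm along its y (grip here), 131 mm tall along its z (up); 0.13 to 0.25 kg. It starts on the bench at the right.
- box_mid (a point): centre of the white box, which stands on end: 74 mm along this point's x, 49 mm along its y (grip here), 106 mm tall along its z (up); 0.08 to 0.17 kg. It starts on the bench at the right; either of the two may be the nearer to the press.
- handle_bar (a point): centre of the T-handle's orange bar: 110 mm long along this point's y, 16 mm thick along its x (grip here), 24 mm high along z. z is the turning axis, square to the head's sloping face: 25 deg from vertical, leaning to the press's -x (the robot). It stays at press x -136, z 128 mm, 44 mm off the face. The bar starts 37 deg counter-clockwise (seen from outside) from the press's y.
- pusher: steel pusher with a spring-backed pad, black rubber face, 92 mm wide, 60 mm high; origin on the bed at the middle of the relaxed pad's face, same axes as the press. Parked with the face at press x = -59 mm; moves along +x as the collar turns. Once the goods are tight the pad gives about 4 mm and the pusher is blocked.
- collar (a joint): clutch collar under the T-handle, dark with a white mark, rad: 0 at the start (pusher parked), grows clockwise seen from outside the face; 28 mm of pusher travel per rad, end of travel 1.785. Friction holds it where it is left. With both goods in place it stops at about 1.2, when they are tight; when the handle is let go it may spring back by 0.1.
- t_handle (a joint): T-handle relative to the collar (the clutch), rad: 0 at the start, grows clockwise. Below 0.42 N m handle and collar turn as one; once the pusher is blocked the clutch slips at that steady torque, this value grows and stays where it is left.
- black_pouch: black coffee pouch, 56 x 90 x 165 mm, standing behind the goods; a bystander. Origin under its centre, z up.
- clear_tape: roll of clear packing tape, 95 mm across, 48 mm high, left of the press; a bystander. Origin under its centre, z up.
- kraft_carton: the kraft carton as a body; its origin is the middle of one 70 x 131 mm side, its axes are not those of carton_mid (use carton_mid)
- white_box: the white box as a body; its origin is the middle of one 74 x 106 mm side, its axes are not those of box_mid (use box_mid)
Not all that is in view belongs to the job. What is shaped like the white_box but purple or yellow is not meant.

How it is judged:
By the outcome, as a careful person would: the job done as asked, in the order asked, and still so for the second after the job is handed in, with the robot touching nothing.
It also fails if it takes over 67 s, if anything falls off the work surface, if the arm or the gripper's body presses on something with over 40 N, if the wrist force passes 120 N, or if a joint passes its speed limit or range.

## Working session

There is one attempt and no reset: what is moved stays moved. The work goes in short steps, Python scripts to look and compute and a tool call to move; the robot and the scene stay as the last step left them, time stands still between calls to the robot, and variables do not carry over. Pictures are saved under pics/ and viewed, about 8 in all and at most 12, crops included, and the job is handed in when it is done.

Besides the shell and the picture viewer there is one more tool, called in YAML: its name, and indented under it one key for each argument. move_arm: Moves the arm, as the interface text tells. Its arguments: {"type":"object","properties":{"commands":{"type":"array"},"jaw":{"type":"number"}},"required":["commands"]}

```bash
ls; mkdir -p pics
cat > h.py <<'E'
import numpy as np, cv2
from scipy.spatial.transform import Rotation as R
from plant import get_obs, snapshot, calibration, close_job, ctrl
def tool():
    o=get_obs(); T=np.eye(4); T[:3,:3]=R.from_euler('xyz',o['orientation'],degrees=True).as_matrix(); T[:3,3]=o['tool_pos']; return T
def cam(name):
    c=calibration(name); T=tool()@c['tool_from_camera'] if name=='wrist' else c['T']
    p,d=snapshot(name); np.savez('pics/last_%s.npz'%name,p=p,d=d,T=T,K=c['mtx']); return p,d
def save(fn,p,crop=None,s=1):
    if crop: r0,r1,c0,c1=crop; p=p[r0:r1,c0:c1]
    cv2.imwrite('pics/'+fn,cv2.resize(p,None,fx=s,fy=s,interpolation=cv2.INTER_CUBIC)[:,:,::-1])
def cloud(name):
    z=np.load('pics/last_%s.npz'%name); d=z['d']; K=z['K']; v,u=np.mgrid[:d.shape[0],:d.shape[1]]
    X=(u-K[0,2])/K[0,0]*d; Y=(v-K[1,2])/K[1,1]*d
    P=np.stack([X,-Y,-d,np.ones_like(d)],-1)@z['T'].T
    P=P[...,:3]; P[d==0]=np.nan; return z['p'],P
E
python3 - <<'E'
from h import *
o=get_obs(); print(o, ctrl.grip_point_offset)
a,_=cam('scene'); b,_=cam('side')
save('s1.png',np.vstack([a,b]),s=0.78) if 0 else None
save('scene.png',a,s=1.5); save('side.png',b,s=1.5)
c=calibration('scene'); print(c)
E
```

```text
pics
{'clock': 0.0, 'joint_pos': array([-4.96706182e+01,  2.05918714e+01,  6.30800398e-01, -2.01396312e-02,
       -7.01340804e+01, -1.65079902e+01]), 'qvel': array([-0.05734741,  0.00549748,  0.04521849,  0.00704884, -0.06494367,
       -0.01380014]), 'tau': array([-4.05343872e-04, -5.82710123e+01,  2.93040562e+01,  6.99718907e+00,
        6.58313889e-03, -1.79835492e-04]), 'tool_pos': array([ 0.27240212, -0.61704103,  0.2255951 ]), 'orientation': array([  5.25640638,  89.9029828 , 119.07093846]), 'force': array([-0.79494923,  1.02590987, -0.51481464]), 'moment': array([ 0.00907972, -0.04066425, -0.00061503]), 'opening': 0.08751732676433811} 0.0188
{'mtx': array([[471.46492858,   0.        , 256.10976519],
       [  0.        , 471.46492858, 207.08797001],
       [  0.        ,   0.        ,   1.        ]]), 'T': array([[ 6.20676577e-01,  5.19259703e-01, -5.87477614e-01,
        -2.24985050e-01],
       [-7.84066393e-01,  4.11712287e-01, -4.64470541e-01,
        -9.00094729e-01],
       [ 6.90917121e-04,  7.48907440e-01,  6.62674255e-01,
         1.04771195e+00],
       [ 0.00000000e+00,  0.00000000e+00,  0.00000000e+00,
         1.00000000e+00]])}
```

View pics/scene.png

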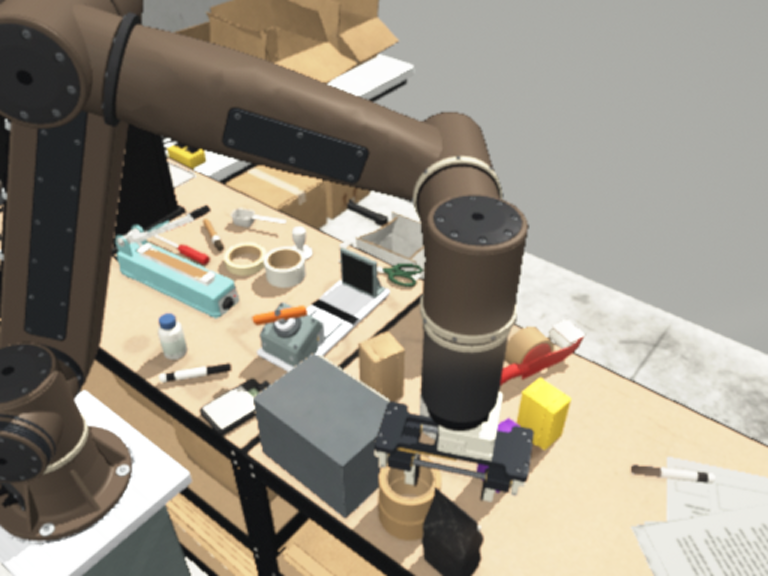

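View pics/side.png

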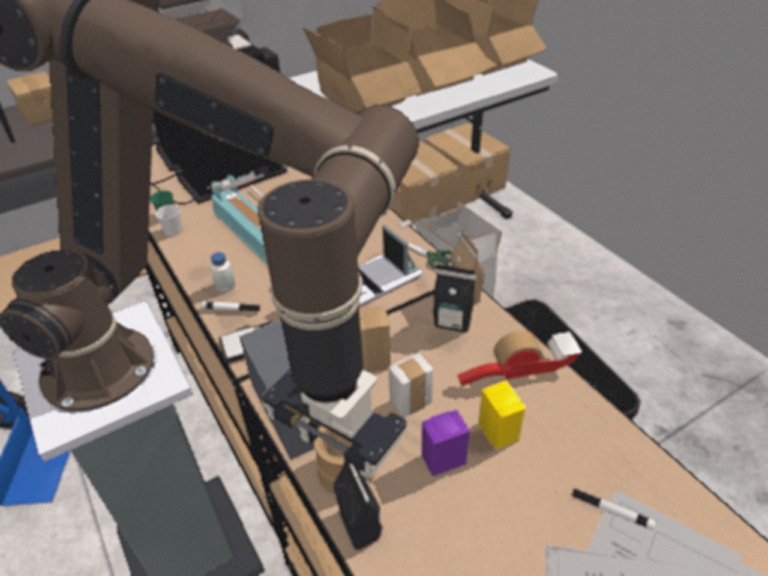

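Scene view: the press with its orange handle is at about (285,325), the kraft carton at (381,367). A large grey box at (320,430) is an obstacle. Side view: the white box is at (412,385), with purple (445,440) and yellow (502,415) decoys. The brown cup (330,460) and a kraft bag (468,265) are not the carton. The next step is a top-down orthophoto.

Run:
```python
from h import *
res=0.0015; x0,x1,y0,y1=0.25,0.95,-0.55,0.4
H=int((x1-x0)/res);W=int((y1-y0)/res)
img=np.zeros((H,W,3),np.uint8); zm=np.full((H,W),-1.)
for n in('side','scene'):
    p,P=cloud(n); q=P.reshape(-1,3); c=p.reshape(-1,3)
    ok=np.isfinite(q[:,0])&(q[:,2]<0.2)&(q[:,2]>-0.01)&(q[:,0]>x0)&(q[:,0]<x1)&(q[:,1]>y0)&(q[:,1]<y1)
    q=q[ok];c=c[ok]; i=((x1-q[:,0])/res).astype(int).clip(0,H-1); j=((y1-q[:,1])/res).astype(int).clip(0,W-1)
    for a in range(len(q)):
        for di in(0,1):
            for dj in (0,1):
                ii=min(i[a]+di,H-1);jj=min(j[a]+dj,W-1)
                if q[a,2]>zm[ii,jj]: zm[ii,jj]=q[a,2]; img[ii,jj]=c[a]
for k in range(0,W,67): cv2.putText(img,'%.2f'%(y1-k*res),(k,10),0,.35,(255,0,0)); img[:,k]=(255,0,0)
for k in range(0,H,67): cv2.putText(img,'%.2f'%(x1-k*res),(0,k+10),0,.35,(255,0,0)); img[k]=(255,0,0)
save('top.png',img,s=1.2)
```

```text
(no output)
```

View pics/top.png

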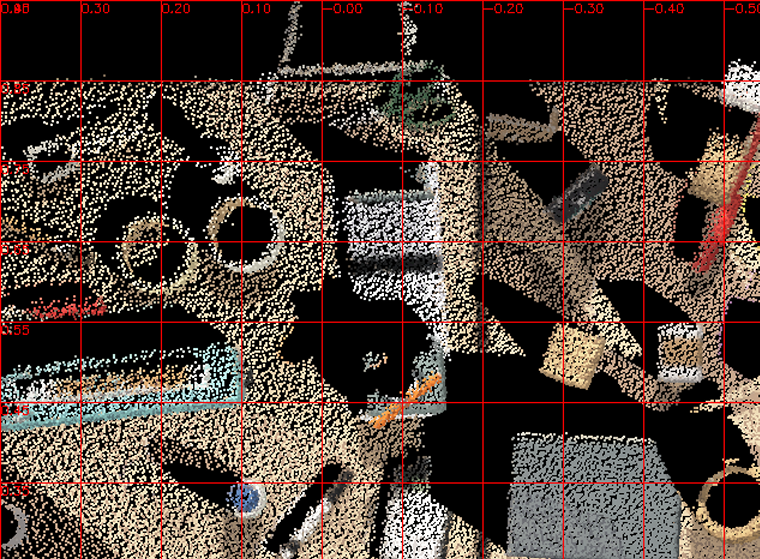

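Run:
```python
from h import *
Q=[];C=[]
for n in('scene','side'):
    p,P=cloud(n);m=np.isfinite(P[...,0]);Q.append(P[m]);C.append(p[m].astype(int));
def rect(s,nm,Q):
    pts=Q[s]; 
    if len(pts)<8: print(nm,len(pts)); return
    r=cv2.minAreaRect((pts[:,:2]*1000).astype(np.float32)); print(nm,len(pts),np.round(r[0],1),np.round(r[1],1),round(r[2],1),'z',np.median(pts[:,2]).round(4))
for k,n in enumerate(('scene','side')):
    q=Q[k];c=C[k];x,y,z=q.T
    box=lambda a,b,e,f,g,h:(x>a)&(x<b)&(y>e)&(y<f)&(z>g)&(z<h)
    rect(box(.45,.58,-.36,-.25,.125,.137),n+' carton',q)
    rect(box(.44,.58,-.50,-.395,.1,.112),n+' white',q)
    s=box(.2,.5,-.5,-.18,.03,.4); print('grey zmax',np.percentile(z[s],[50,99]) if s.any() else 0)
    rect(box(.2,.46,-.5,-.18,.1,.4),n+' grey',q)
    rect(box(.6,.8,-.2,.02,.1,.125),n+' stop',q)
    rect(box(.5,.7,-.2,.02,.014,.024),n+' bed',q)
    rect(box(.4,.75,-.2,.02,.012,.03),n+' bed2',q)
    rect(box(.3,.6,-.2,.0,.09,.112),n+' head',q)
    rect(box(.68,.85,-.42,-.2,.14,.19),n+' pouch',q)
    o=box(.38,.56,-.2,.02,.1,.17)&(c[:,0]>190)&(c[:,1]<160)&(c[:,2]<90)
    if o.sum()>5:
        pts=q[o];m=pts.mean(0);u=np.linalg.svd(pts-m)[2];print(n,'handle',m.round(4),u[0].round(3),np.ptp((pts-m)@u[0]))
```

```text
scene carton 381 [ 506.2 -315.1] [63.4 67.1] 69.4 z 0.1299
scene white 2
grey zmax [0.14820252 0.15432918]
scene grey 4621 [ 329.2 -343.5] [215.1 156.5] 87.2 z 0.1502
scene stop 151 [706.9 -90.4] [15.4 97.6] 2.8 z 0.1116
scene bed 899 [599.3 -97. ] [205.3 119.1] 3.1 z 0.0173
scene bed2 1302 [586.6 -97.4] [319.5 120.3] 3.3 z 0.0173
scene head 260 [ 472.6 -109.5] [ 91.2 100.4] 10.9 z 0.0987
scene pouch 0
scene handle [ 0.4473 -0.1062  0.1356] [-0.587  0.768 -0.256] 0.105495097477012
side carton 264 [ 510.1 -315. ] [66.8 56.1] 66.3 z 0.1299
side white 355 [ 510.  -448.9] [54.5 74.5] 86.7 z 0.1047
grey zmax [0.11581326 0.15421679]
side grey 1003 [ 293.4 -338.5] [213.2  84.4] 87.1 z 0.1503
side stop 99 [706.3 -88.1] [14.7 99.9] 2.7 z 0.113
side bed 476 [633.3 -92. ] [123.8 133. ] 89.8 z 0.0169
side bed2 672 [654.8 -90.1] [183.4 122.7] 3.4 z 0.0167
side head 0
side pouch 278 [ 766.6 -282.3] [143.3  87.5] 30.9 z 0.1522
```

```bash
cat >> h.py <<'E'
def plan(x,y,z,jaw):
    """tool-axis shift (cm) before any spin, and spin (rad), to reach TCP pos with jaws along world angle jaw (deg, mod 180)"""
    T=tool(); d=T[:3,:3].T@(np.array([x,y,z])-T[:3,3]); zt=T[:3,2]; yaw=np.degrees(np.arctan2(zt[1],zt[0]))
    s=(jaw-yaw+90)%180-90
    print('now',T[:3,3].round(4),'jaw yaw %.2f'%yaw,'tool x',T[:3,0].round(3),'j6 %.1f'%get_obs()['joint_pos'][5],'| shift cm',(d*100).round(2),'spin rad %.3f'%(-np.radians(s)))
E
python3 -c "
from h import *
plan(.508,-.315,.25,-22)
plan(.508,-.315,.25,90)"
```

```text
now [ 0.2724 -0.6171  0.2257] jaw yaw 113.82 tool x [-0.001  0.001 -1.   ] j6 -16.5 | shift cm [ -2.41 -33.75  18.13] spin rad -0.771
now [ 0.2724 -0.6171  0.2257] jaw yaw 113.82 tool x [-0.001  0.001 -1.   ] j6 -16.5 | shift cm [ -2.41 -33.75  18.13] spin rad 0.416
```

move_arm:
  commands:
    - [[-0.3, -4.22, 2.27, 0], [-0.3, -4.22, 2.27, 0], [-0.3, -4.22, 2.27, 0], [-0.3, -4.22, 2.27, 0], [-0.3, -4.22, 2.27, 0], [-0.3, -4.22, 2.27, 0], [-0.3, -4.22, 2.27, 0], [-0.3, -4.22, 2.27, 0]]

```text
clock: 0.9
tool_pos: [0.5088, -0.3131, 0.2505]
orientation: [28.9, 90.0, 142.7]
force: [1.0, -1.1, 0.5]
opening: 0.0877
```

move_arm:
  commands:
    - [[0, 0, 0, -0.128], [0, 0, 0, -0.128], [0, 0, 0, -0.128], [0, 0, 0, -0.128], [0, 0, 0, -0.128], [0, 0, 0, -0.131], [0, 0, 0, 0], [0, 0, 0, 0]]

```text
clock: 1.7
tool_pos: [0.5079, -0.3149, 0.2503]
orientation: [-0.2, 90.0, 157.6]
force: [-0.1, -0.2, -0.5]
opening: 0.0877
```

Run:
```python
from h import *
plan(.508,-.315,.25,-22)
p,_=cam('wrist'); q,_=cam('scene'); r,_=cam('side'); save('w1.png',np.hstack([p,q]),s=0.78)
for n in('wrist','scene','side'):
    c,P=cloud(n);m=np.isfinite(P[...,0]);q=P[m];x,y,z=q.T
    def rect(nm,a,b,e,f,g,h):
        s=(x>a)&(x<b)&(y>e)&(y<f)&(z>g)&(z<h); pts=q[s]
        if len(pts)<10: print(n,nm,len(pts));return
        r=cv2.minAreaRect((pts[:,:2]*1000).astype(np.float32)); print(n,nm,len(pts),np.round(r[0],1),np.round(r[1],1),round(r[2],1),'z',np.median(pts[:,2]).round(4))
    rect('carton',.45,.58,-.36,-.25,.125,.137)
    rect('white',.44,.58,-.50,-.395,.1,.112)
    rect('stop',.6,.8,-.2,.02,.112,.125)
    rect('bed',.4,.8,-.2,.02,.013,.023)
    rect('stopface',.6,.8,-.2,.02,.03,.1)
```

```text
now [ 0.5079 -0.3149  0.2503] jaw yaw 157.78 tool x [-0.001  0.    -1.   ] j6 -9.1 | shift cm [ 0.03  0.   -0.01] spin rad -0.004
wrist carton 3891 [ 505.7 -311.1] [61.  66.2] 69.6 z 0.1311
wrist white 4434 [ 510.8 -448.5] [52.6 70.6] 89.4 z 0.106
wrist stop 0
wrist bed 3411 [ 599.1 -106.8] [295.5  88.4] 3.3 z 0.0182
wrist stopface 35 [ 707.5 -132. ] [ 6.1 12.8] 55.1 z 0.0349
scene carton 379 [ 506.5 -314.6] [64.6 66.2] 69.9 z 0.13
scene white 391 [ 511.9 -451.9] [54.2 73.5] 89.1 z 0.1049
scene stop 21 [705.3 -80.9] [14.3 76.2] 3.0 z 0.1162
scene bed 978 [607.3 -96.6] [363.6 118.3] 3.3 z 0.017
scene stopface 89 [ 717.5 -130. ] [27.5 37.3] 59.6 z 0.0537
side carton 312 [ 504.9 -312.3] [63.1 66. ] 68.7 z 0.1295
side white 353 [ 510.9 -449.9] [56.  70.4] 87.6 z 0.1044
side stop 0
side bed 968 [586.9 -94.6] [318.9 121.7] 3.3 z 0.0166
side stopface 135 [702.8 -89.7] [38.1 93.3] 25.3 z 0.0578
```

View pics/w1.png

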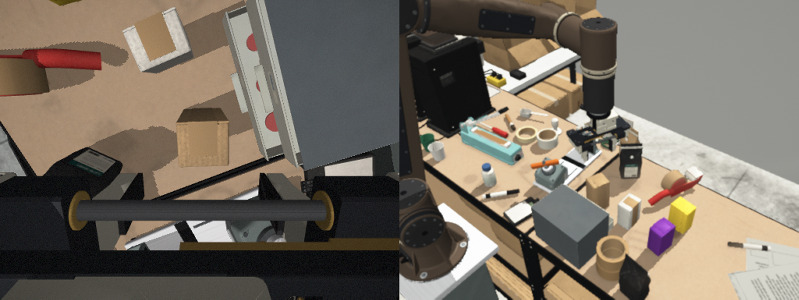

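Run:
```python
from h import *
c,P=cloud('wrist'); save('w1c.png',c,(0,240,100,330),3)
for nm,b,zt in(('carton',(.45,.58,-.37,-.25),.131),('white',(.44,.58,-.52,-.39),.106)):
    x,y,z=P[...,0],P[...,1],P[...,2]
    m=(x>b[0])&(x<b[1])&(y>b[2])&(y<b[3])&(abs(z-zt)<.003)
    m=cv2.morphologyEx(m.astype(np.uint8),cv2.MORPH_OPEN,np.ones((5,5)))>0
    pts=P[m][:,:2]*1000
    r=cv2.minAreaRect(pts.astype(np.float32)); print(nm,len(pts),r,'std z',P[m][:,2].std())
    m2=(x>b[0])&(x<b[1])&(y>b[2])&(y<b[3])&(z>.03)&(z<zt-.015)
    v,u=np.nonzero(m); print('px',u.min(),u.max(),v.min(),v.max())
    r=cv2.minAreaRect((P[m2][:,:2]*1000).astype(np.float32)); print(' sides',m2.sum(),r)
    v,u=np.nonzero(m2); print('px',u.min(),u.max(),v.min(),v.max())
```

```text
carton 3777 ((506.2552795410156, -311.32373046875), (60.99626159667969, 64.95825958251953), 69.67424774169922) std z 0.0009425797194590955
px 226 292 155 213
 sides 648 ((495.37994384765625, -339.1235656738281), (1.3972567319869995, 65.07068634033203), 69.69913482666016)
px 227 291 141 154
white 4289 ((510.73065185546875, -448.5253601074219), (52.43339538574219, 70.03964233398438), 89.26738739013672) std z 0.0010318407874392542
px 159 243 11 90
 sides 396 ((499.7191467285156, -429.60003662109375), (82.84736633300781, 37.115333557128906), 32.824424743652344)
px 185 247 23 93
```

View pics/w1c.png

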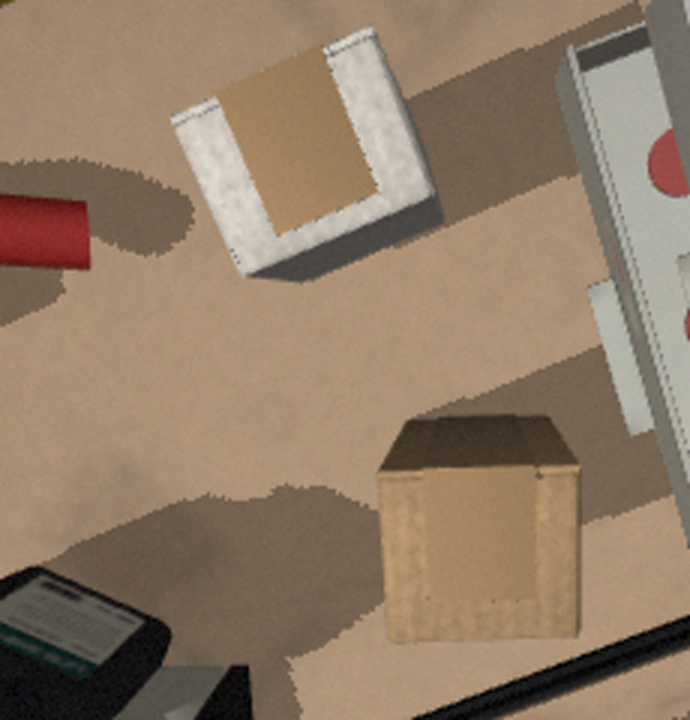

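Wrist crop: the carton top spans about (378–580, 465–640), and the white box sits at (305,150). The labels and shape match the description, and the longer side of the carton's top runs along about 160°.

move_arm:
  commands:
    - [[0, 0, 0, 0.145], [0, 0, 0, 0.145], [0, 0, 0, 0.145], [0, 0, 0, 0.145], [0, 0, 0, 0.145], [0, 0, 0, 0.145], [0, 0, 0, 0.145], [0, 0, 0, 0.145]]

```text
clock: 2.65
tool_pos: [0.5081, -0.315, 0.2505]
orientation: [61.9, 90.0, 153.0]
force: [-0.1, 0.5, 0.3]
opening: 0.0874
```

```bash
python3 -c "
from h import *
print(get_obs()['joint_pos'].round(1));plan(.506,-.3125,.20,69.7)"
```

```text
[-13.1  12.5  -7.4  -0.  -70.1 -75.8]
now [ 0.5081 -0.315   0.2505] jaw yaw 91.09 tool x [-0.  0. -1.] j6 -75.8 | shift cm [5.05 0.2  0.25] spin rad 0.373
```

move_arm:
  commands:
    - [[0, 0.2, 0.25, 0], [1.5, 0, 0, 0.125], [1.5, 0, 0, 0.125], [1.5, 0, 0, 0.123], [0.5, 0, 0, 0], [0, 0, 0, 0]]

```text
clock: 3.25
tool_pos: [0.5056, -0.3124, 0.2]
orientation: [96.3, 89.9, 166.8]
force: [0.2, -0.7, 0.6]
opening: 0.0874
```

Run:
```python
from h import *
plan(.506,-.3125,.094,69.7)
p,_=cam('wrist'); c,P=cloud('wrist')
x,y,z=P[...,0],P[...,1],P[...,2]
m=(x>.44)&(x<.58)&(y>-.38)&(y<-.24)&(abs(z-.131)<.003)
m=cv2.morphologyEx(m.astype(np.uint8),cv2.MORPH_OPEN,np.ones((5,5)))>0
print(cv2.minAreaRect((P[m][:,:2]*1000).astype(np.float32)), m.sum())
save('w2.png',p)
```

```text
now [ 0.5056 -0.3124  0.2   ] jaw yaw 70.48 tool x [-0.001  0.    -1.   ] j6 -96.6 | shift cm [10.6  -0.05  0.  ] spin rad 0.014
((505.7195739746094, -311.339111328125), (60.49943923950195, 66.03166198730469), 69.51769256591797) 5418
```

View pics/w2.png

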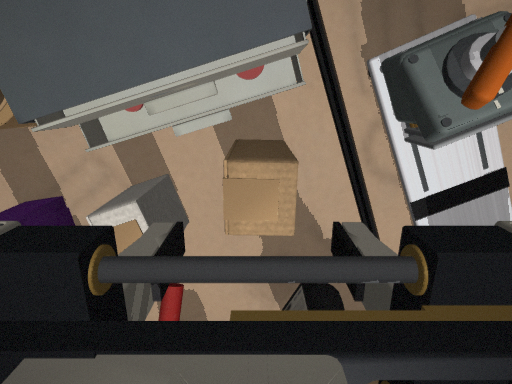

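The wrist view shows the carton top at (260,185), centred between the fingers. I'll descend and grip.

move_arm:
  commands:
    - [[2.6, 0, 0.1, 0.014], [2.6, 0, 0, 0], [2.6, 0, 0, 0], [2.6, 0, 0, 0], [0.2, 0, 0, 0], [0, 0, 0, 0], [0, 0, 0, 0]]

```text
clock: 4.0
tool_pos: [0.5075, -0.3121, 0.0964]
orientation: [-93.9, 89.9, -24.5]
force: [-0.2, 0.7, 0.1]
opening: 0.0873
```

move_arm:
  commands:
    - [[0, 0, 0, 0], [0, 0, 0, 0], [0, 0, 0, 0], [0, 0, 0, 0], [0, 0, 0, 0], [0, 0, 0, 0], [0, 0, 0, 0], [0, 0, 0, 0]]
  jaw: 4

```text
clock: 4.8
tool_pos: [0.5066, -0.3116, 0.0948]
orientation: [-85.5, 90.0, -16.2]
force: [-0.7, 1.8, 3.2]
opening: 0.0573
```

```bash
python3 -c "
from h import *
print(get_obs()['force'],get_obs()['opening']);plan(.506,-.3125,.094,69.7)"
```

```text
[-0.71083547  1.77740799  3.21701407] 0.057346719134358674
now [ 0.5066 -0.3116  0.0948] jaw yaw 69.37 tool x [ 0. -0. -1.] j6 -97.9 | shift cm [ 0.08  0.02 -0.1 ] spin rad -0.006
```

move_arm:
  commands:
    - [[-2.8, 0, 0, 0], [-2.8, 0, 0, 0], [-2.8, 0, 0, 0], [0, 0, 0, -0.139], [0, 0, 0, -0.139], [0, 0, 0, -0.139], [0, 0, 0, 0], [0, 0, 0, 0]]

```text
clock: 5.6
tool_pos: [0.506, -0.3115, 0.178]
orientation: [64.1, 89.9, 157.1]
force: [-0.2, -0.6, -3.0]
opening: 0.0571
```

Run:
```python
from h import *
print(get_obs()['opening']);plan(.6564,-.090,.18,93.3)
cam('wrist'); c,P=cloud('wrist')
x,y,z=P[...,0],P[...,1],P[...,2]
m=(x>.4)&(x<.8)&(y>-.25)&(y<.02)&(abs(z-.018)<.004)
m=cv2.morphologyEx(m.astype(np.uint8),cv2.MORPH_OPEN,np.ones((3,3)))>0
print(cv2.minAreaRect((P[m][:,:2]*1000).astype(np.float32)), m.sum())
v,u=np.nonzero(m); print(u.min(),u.max(),v.min(),v.max())
save('w3.png',c)
```

```text
0.05713529481227382
now [ 0.506  -0.3115  0.178 ] jaw yaw 93.01 tool x [-0.001  0.    -1.   ] j6 -74.2 | shift cm [ -0.21 -16.19  21.33] spin rad -0.005
((505.52825927734375, -98.4886245727539), (155.7544708251953, 116.06044006347656), 3.590636730194092) 3037
389 511 112 244
```

View pics/w3.png

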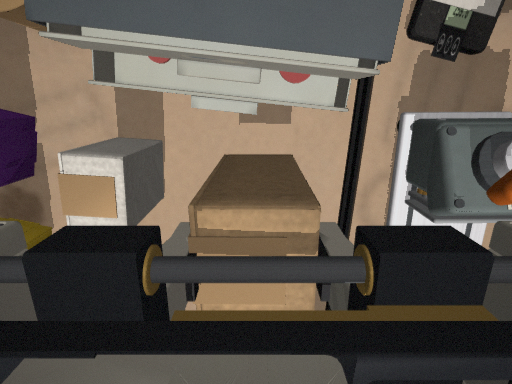

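move_arm:
  commands:
    - [[0, -2.02, 2.67, 0], [0, -2.02, 2.67, 0], [0, -2.02, 2.67, 0], [0, -2.02, 2.67, 0], [0, -2.02, 2.67, 0], [0, -2.02, 2.67, 0], [0, -2.02, 2.67, 0], [0, -2.02, 2.67, -0.005]]

```text
clock: 6.45
tool_pos: [0.6561, -0.0879, 0.1783]
orientation: [86.8, 90.0, -179.9]
force: [0.1, -0.6, -2.6]
opening: 0.0571
```

Run:
```python
from h import *
print(get_obs()['force']);plan(.6564,-.090,.113,93.3)
p,_=cam('wrist');q,_=cam('side'); save('w4.png',np.hstack([p,q]),s=.78)
c,P=cloud('wrist'); x,y,z=P[...,0],P[...,1],P[...,2]
m=(x>.4)&(x<.8)&(y>-.25)&(y<.05)&(abs(z-.018)<.004)
m=cv2.morphologyEx(m.astype(np.uint8),cv2.MORPH_OPEN,np.ones((3,3)))>0
print(cv2.minAreaRect((P[m][:,:2]*1000).astype(np.float32)), m.sum())
v,u=np.nonzero(m); print(u.min(),u.max(),v.min(),v.max())
for n in('wrist','side'):
    c,P=cloud(n); x,y,z=P[...,0],P[...,1],P[...,2]
    m=(x>.67)&(x<.75)&(y>-.16)&(y<.0)&(z>.105)&(z<.125)
    if m.sum()>5: print(n,'stop',cv2.minAreaRect((P[m][:,:2]*1000).astype(np.float32)), m.sum())
    m=(x>.67)&(x<.75)&(y>-.16)&(y<-.0)&(z>.03)&(z<.1)
    if m.sum()>5: print(n,'stop all',cv2.minAreaRect((P[m][:,:2]*1000).astype(np.float32)), m.sum(), np.percentile(P[m],[2,98],axis=0))
```

```text
[ 0.12435885 -0.61621953 -2.60114477]
now [ 0.6561 -0.0879  0.1783] jaw yaw 93.37 tool x [-0.001 -0.    -1.   ] j6 -95.8 | shift cm [ 6.52 -0.02 -0.21] spin rad 0.001
((585.2341918945312, -92.9842529296875), (153.12631225585938, 116.62213134765625), 3.220310926437378) 12307
198 315 27 178
side stop ((699.9317016601562, -118.40010070800781), (48.16101837158203, 39.20700454711914), 33.52734375) 63
side stop all ((697.2626342773438, -109.61883544921875), (50.91027069091797, 69.33287811279297), 32.173912048339844) 190 [[ 0.67189297 -0.13624594  0.03250502]
 [ 0.73120292 -0.07579774  0.09904586]]
```

View pics/w4.png

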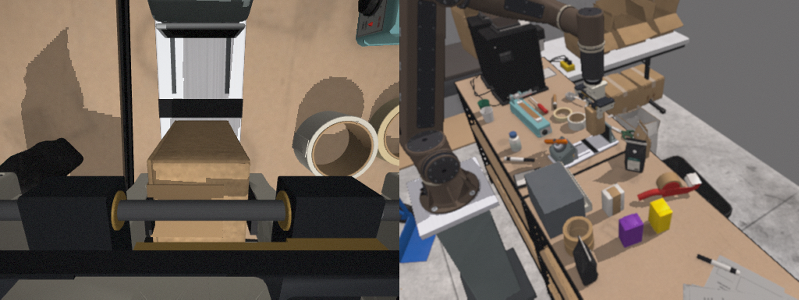

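move_arm:
  commands:
    - [[1.5, 0, -0.13, 0], [2.0, 0, 0, 0], [1.8, 0, 0, 0], [0.8, 0, 0, 0], [0.35, 0, 0, 0], [0, 0, 0, 0], [0, 0, 0, 0], [0, 0, 0, 0]]

```text
clock: 7.35
tool_pos: [0.6562, -0.0905, 0.1151]
orientation: [-90.7, 89.9, 2.9]
force: [-0.7, -0.7, -1.8]
opening: 0.0572
```

```bash
python3 -c "
from h import *
print(get_obs()['force']);plan(.6564,-.0892,.113,93.3)"
```

```text
[-0.74020364 -0.6589865  -1.80584991]
now [ 0.6562 -0.0905  0.1151] jaw yaw 93.53 tool x [ 0.002  0.    -1.   ] j6 -95.5 | shift cm [ 0.21 -0.03  0.13] spin rad 0.004
```

move_arm:
  commands:
    - [[0.15, 0, 0.1, 0.003], [0, 0, 0, 0], [0, 0, 0, 0]]

```text
clock: 7.65
tool_pos: [0.6558, -0.0893, 0.1128]
orientation: [-81.9, 90.0, 11.5]
force: [0.5, 0.8, -1.2]
opening: 0.0569
```

move_arm:
  commands:
    - [[0, 0, 0, 0], [0, 0, 0, 0], [0, 0, 0, 0], [0, 0, 0, 0], [0, 0, 0, 0], [0, 0, 0, 0]]
  jaw: 8.7

```text
clock: 8.25
tool_pos: [0.6556, -0.0895, 0.1126]
orientation: [155.2, 90.0, -111.4]
force: [0.0, -0.0, -0.4]
opening: 0.0868
```

move_arm:
  commands:
    - [[-2.5, 0, 0, 0], [-3.5, 0, 0, 0], [-3.5, 0, 0, 0], [-3.5, 0, 0, 0], [0, 0, 0, 0], [0, 0, 0, 0]]

```text
clock: 8.85
tool_pos: [0.6559, -0.0893, 0.2436]
orientation: [-78.1, 89.9, 15.3]
force: [-0.4, 0.5, -0.8]
opening: 0.0869
```

```bash
cat >> h.py <<'E'
def top(names,b,zt,tol=.003):
    for n in names:
        c,P=cloud(n); x,y,z=P[...,0],P[...,1],P[...,2]
        m=(x>b[0])&(x<b[1])&(y>b[2])&(y<b[3])&(abs(z-zt)<tol)
        m=cv2.morphologyEx(m.astype(np.uint8),cv2.MORPH_OPEN,np.ones((3,3)))>0
        if m.sum()<10: print(n,'none'); continue
        r=cv2.minAreaRect((P[m][:,:2]*1000).astype(np.float32)); print(n,m.sum(),np.round(r[0],1),np.round(r[1],1),round(r[2],2),P[m][:,2].mean().round(4))
E
python3 - <<'E'
from h import *
plan(.511,-.4485,.24,90)
for n in('wrist','scene','side'): cam(n)
B=(.58,.73,-.16,-.02); top(('wrist','scene','side'),B,.149,.004)
print('stop');top(('wrist','scene','side'),(.68,.75,-.17,0),.117,.004)
print('bed');top(('wrist','scene','side'),(.4,.8,-.2,.05),.018,.004)
E
```

```text
now [ 0.6559 -0.0893  0.2436] jaw yaw 93.36 tool x [ 0.002  0.001 -1.   ] j6 -95.7 | shift cm [  0.31  16.57 -35.01] spin rad 0.059
wrist 4543 [654.4 -89.4] [65.4 60.3] 3.44 0.149
scene 191 [655.1 -94. ] [61.6 66. ] 86.12 0.1481
side 139 [652.4 -94.5] [54.2 69.7] 56.66 0.1479
stop
wrist 818 [706.6 -85.8] [ 9.9 96. ] 3.07 0.1173
scene none
side none
bed
wrist 8735 [615.3 -91.2] [210.8 116.5] 3.26 0.018
scene 450 [587.6 -98. ] [318.6 118.9] 3.55 0.0173
side 391 [581.3 -91.9] [309.2 119.3] 2.55 0.017
```

move_arm:
  commands:
    - [[0, 2.07, -4.38, 0], [0, 2.07, -4.38, 0], [0, 2.07, -4.38, 0], [0, 2.07, -4.38, 0], [0, 2.07, -4.38, 0], [0, 2.07, -4.38, 0], [0, 2.07, -4.38, 0], [0, 2.07, -4.38, 0]]

```text
clock: 9.8
tool_pos: [0.5095, -0.4505, 0.2412]
orientation: [58.9, 89.9, 152.3]
force: [1.5, -0.3, 0.4]
opening: 0.0873
```

move_arm:
  commands:
    - [[3, 0, 0, 0.06], [3, 0, 0, 0], [0, 0, 0, 0], [0, 0, 0, 0]]

```text
clock: 10.2
tool_pos: [0.5105, -0.449, 0.1819]
orientation: [77.8, 89.9, 167.7]
force: [0.5, -0.8, 1.6]
opening: 0.0869
```

Run:
```python
from h import *
p,_=cam('wrist'); top(('wrist',),(.44,.58,-.52,-.38),.106)
plan(.511,-.4485,.075,89.4)
save('w5.png',p)
```

```text
wrist 4763 [ 510.8 -448.7] [52.4 70.2] 89.21 0.106
now [ 0.5114 -0.4492  0.1834] jaw yaw 89.99 tool x [-0.    -0.001 -1.   ] j6 -65.1 | shift cm [10.84  0.04  0.08] spin rad 0.010
```

View pics/w5.png

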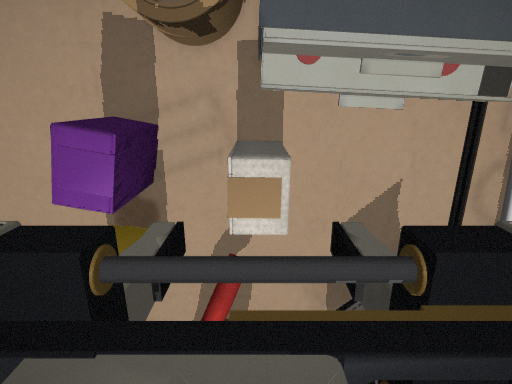

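The white box top at (258,195) is centred between the fingers, and the purple decoy at (105,165) is well clear.

move_arm:
  commands:
    - [[3, 0, 0.05, 0.01], [3, 0, 0, 0], [3, 0, 0, 0], [1.6, 0, 0, 0], [0.2, 0, 0, 0], [0, 0, 0, 0], [0, 0, 0, 0]]

```text
clock: 10.95
tool_pos: [0.5123, -0.449, 0.0768]
orientation: [-122.7, 89.8, -33.3]
force: [-0.6, 0.5, 0.8]
opening: 0.0868
```

move_arm:
  commands:
    - [[0, 0, 0, 0], [0, 0, 0, 0], [0, 0, 0, 0], [0, 0, 0, 0], [0, 0, 0, 0], [0, 0, 0, 0], [0, 0, 0, 0], [0, 0, 0, 0]]
  jaw: 3.5

```text
clock: 11.75
tool_pos: [0.5109, -0.4485, 0.0746]
orientation: [80.1, 90.0, 169.5]
force: [0.2, 0.4, 0.4]
opening: 0.0489
```

```bash
python3 -c "
from h import *
plan(.5736,-.0936,.20,93.3)"
```

```text
now [ 0.5109 -0.4485  0.0746] jaw yaw 89.36 tool x [-0.  0. -1.] j6 -65.8 | shift cm [-12.54  -5.87  35.56] spin rad -0.069
```

move_arm:
  commands:
    - [[-2.5, 0, 0, 0], [-4, 0, 0, 0], [-4, 0, 0, 0], [-4, 0, 0, 0], [-2.5, 0, 0, 0], [0, 0, 0, 0]]

```text
clock: 12.35
tool_pos: [0.5124, -0.4497, 0.2496]
orientation: [-123.6, 89.6, -34.2]
force: [0.3, 0.3, -1.5]
opening: 0.0491
```

move_arm:
  commands:
    - [[0, -0.73, 4.45, 0], [0, -0.73, 4.45, 0], [0, -0.73, 4.45, 0], [0, -0.73, 4.45, 0], [0, -0.73, 4.45, 0], [0, -0.73, 4.45, 0], [0, -0.73, 4.45, 0], [0, -0.73, 4.45, 0]]

```text
clock: 13.15
tool_pos: [0.5728, -0.0913, 0.2438]
orientation: [82.3, 89.9, 171.7]
force: [0.3, -0.4, -0.6]
opening: 0.0492
```

move_arm:
  commands:
    - [[0, 0, 0, -0.069], [0, 0, 0, 0], [0, 0, 0, 0], [0, 0, 0, 0]]

```text
clock: 13.55
tool_pos: [0.5729, -0.094, 0.2442]
orientation: [92.3, 90.0, -174.6]
force: [0.1, -0.7, -0.7]
opening: 0.0488
```

Run:
```python
from h import *
print(get_obs()['opening'])
plan(.5736,-.0936,.0935,93.3)
p,_=cam('wrist');q,_=cam('side'); save('w6.png',np.hstack([p,q]),s=.78)
print('bed');top(('wrist',),(.4,.8,-.2,.05),.018,.004)
top(('side','scene'),(.58,.73,-.16,-.02),.149,.004)
```

```text
0.04880739441680802
now [ 0.5729 -0.094   0.2442] jaw yaw 93.17 tool x [-0.001 -0.    -1.   ] j6 -96.8 | shift cm [15.07 -0.08  0.04] spin rad -0.002
bed
wrist 2410 [559.2 -94.5] [ 68.6 116. ] 3.16 0.0179
side 120 [659.3 -91.8] [51.7 57.9] 5.33 0.1481
scene 191 [655.1 -94. ] [61.6 66. ] 86.12 0.1481
```

View pics/w6.png

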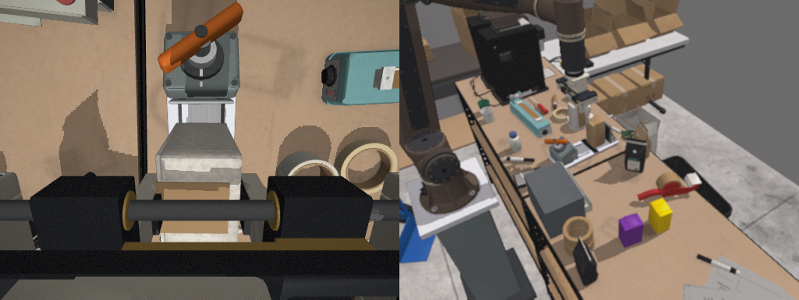

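move_arm:
  commands:
    - [[2.5, 0, 0.04, 0], [3, 0, 0, 0], [3, 0, 0, 0], [3, 0, 0, 0], [2, 0, 0, 0], [1, 0, 0, 0], [0.4, 0, 0, 0], [0, 0, 0, 0]]

```text
clock: 14.45
tool_pos: [0.5735, -0.0931, 0.0958]
orientation: [-133.5, 90.0, -40.2]
force: [0.2, 0.6, -0.4]
opening: 0.0489
```

move_arm:
  commands:
    - [[0.15, 0, 0, 0], [0, 0, 0, 0], [0, 0, 0, 0]]

```text
clock: 14.75
tool_pos: [0.5736, -0.0927, 0.0948]
orientation: [-84.4, 89.9, 8.9]
force: [0.4, -0.5, -1.2]
opening: 0.0489
```

Run:
```python
from h import *
print(get_obs()['force'])
plan(.5729,-.0938,.0926,93.3)
```

```text
[ 0.36627296 -0.53309949 -1.24055556]
now [ 0.5736 -0.0927  0.0948] jaw yaw 93.31 tool x [ 0.001  0.    -1.   ] j6 -96.8 | shift cm [ 0.22  0.08 -0.11] spin rad 0.000
```

move_arm:
  commands:
    - [[0.2, 0, -0.1, 0], [0, 0, 0, 0], [0, 0, 0, 0], [0, 0, 0, 0]]

```text
clock: 15.15
tool_pos: [0.5738, -0.0937, 0.0924]
orientation: [-95.1, 89.9, -1.8]
force: [0.2, 0.6, 3.1]
opening: 0.049
```

move_arm:
  commands:
    - [[0, 0, 0, 0], [0, 0, 0, 0], [0, 0, 0, 0], [0, 0, 0, 0], [0, 0, 0, 0], [0, 0, 0, 0]]
  jaw: 8.7

```text
clock: 15.75
tool_pos: [0.5733, -0.0938, 0.092]
orientation: [97.2, 90.0, -169.5]
force: [-1.7, -0.1, 0.6]
opening: 0.0859
```

move_arm:
  commands:
    - [[-2.5, 0, 0, 0], [-3.5, 0, 0, 0], [-3.5, 0, 0, 0], [-3.5, 0, 0, 0], [-1, 0, 0, 0], [0, 0, 0, 0], [0, 0, 0, 0]]

```text
clock: 16.45
tool_pos: [0.5727, -0.0937, 0.2309]
orientation: [68.7, 89.9, 162.0]
force: [-0.7, -0.6, -0.2]
opening: 0.087
```

Run:
```python
from h import *
p,_=cam('wrist')
top(('wrist',),(.5,.64,-.16,-.02),.124,.004)
top(('wrist',),(.6,.72,-.16,-.02),.149,.004)
c,P=cloud('wrist'); q=P[np.isfinite(P[...,0])]; cc=c[np.isfinite(P[...,0])].astype(int); x,y,z=q.T
o=(x>.38)&(x<.56)&(y>-.2)&(y<.02)&(z>.09)&(z<.18)&(cc[:,0]>130)&(cc[:,1]<cc[:,0]*.65)&(cc[:,2]<cc[:,0]*.45)
pts=q[o]; m=pts.mean(0); u=np.linalg.svd(pts-m,full_matrices=False)[2]; print('handle',len(pts),m.round(4),u.round(3),np.ptp((pts-m)@u[0]))
s=(pts-m)@u[0]; print('ends mid',(m+u[0]*(s.max()+s.min())/2).round(4))
# press model
t=np.radians(3.27); Rp=np.array([[np.cos(t),-np.sin(t)],[np.sin(t),np.cos(t)]]); print('model bar', np.array([.5866,-.0929])+Rp@[-.136,0])
plan(.4508,-.1006,.25,37.6+180)
print(get_obs()['joint_pos'].round(1))
```

```text
wrist 4040 [580.9 -92.3] [84.8 57. ] 3.48 0.124
wrist 2134 [654.1 -89.2] [65.8 60.4] 3.29 0.1487
handle 2466 [ 0.4523 -0.0994  0.1376] [[ 0.597 -0.762  0.249]
 [-0.772 -0.463  0.436]
 [ 0.217  0.453  0.865]] 0.10350014084162427
ends mid [ 0.4511 -0.0979  0.1371]
model bar [ 0.45082143 -0.10065762]
now [ 0.5724 -0.0937  0.2305] jaw yaw 93.30 tool x [-0.002  0.    -1.   ] j6 -96.7 | shift cm [-1.930e+00  1.219e+01  1.000e-02] spin rad 0.972
[ 10.   11.6 -11.2  -0.  -67.3 -96.7]
```

move_arm:
  commands:
    - [[0, 3.0, -0.05, 0], [0, 3.0, 0, 0], [0, 3.0, 0, 0], [0, 3.1, 0, 0], [0, 0, 0, -0.136], [0, 0, 0, -0.136], [0, 0, 0, -0.136], [0, 0, 0, -0.136]]

```text
clock: 17.3
tool_pos: [0.4517, -0.1013, 0.2306]
orientation: [60.8, 89.8, -174.4]
force: [0.6, 0.9, -0.0]
opening: 0.0868
```

move_arm:
  commands:
    - [[0, 0, 0, -0.136], [0, 0, 0, -0.136], [0, 0, 0, -0.136], [0, 0, 0, -0.136], [0, 0, 0, -0.136], [0, 0, 0, -0.136], [0, 0, 0, -0.136], [0, 0, 0, -0.136]]

```text
clock: 18.1
tool_pos: [0.4517, -0.1013, 0.2304]
orientation: [-1.1, 89.8, -173.9]
force: [0.3, -0.1, -0.0]
opening: 0.0871
```

move_arm:
  commands:
    - [[0, 0, 0, -0.136], [0, 0, 0, -0.136], [0, 0, 0, -0.136], [0, 0, 0, -0.131], [0, 0, 0, 0], [0, 0, 0, 0]]

```text
clock: 18.7
tool_pos: [0.452, -0.1013, 0.231]
orientation: [-30.7, 89.9, -173.2]
force: [0.5, -0.3, -0.3]
opening: 0.0871
```

Run:
```python
from h import *
p,_=cam('wrist')
plan(.4512,-.0995,.112,37.8)
print(get_obs()['joint_pos'].round(1))
c,P=cloud('wrist'); k=np.isfinite(P[...,0]); q=P[k]; cc=c[k].astype(int); x,y,z=q.T
o=(x>.38)&(x<.56)&(y>-.2)&(y<.02)&(z>.09)&(z<.18)&(cc[:,0]>130)&(cc[:,1]<cc[:,0]*.65)&(cc[:,2]<cc[:,0]*.45)
pts=q[o]; m=pts.mean(0); u=np.linalg.svd(pts-m,full_matrices=False)[2]; print('handle',len(pts),m.round(4),u.round(3),np.ptp((pts-m)@u[0]))
s=(pts-m)@u[0]; print('ends mid',(m+u[0]*(s.max()+s.min())/2).round(4))
save('w7.png',p)
```

```text
now [ 0.4522 -0.1013  0.2313] jaw yaw -142.51 tool x [-0.002 -0.    -1.   ] j6 25.7 | shift cm [11.93 -0.19 -0.05] spin rad -0.005
[ 11.8   0.  -24.3  -0.  -65.7  25.7]
handle 1703 [ 0.458  -0.1066  0.1393] [[-0.595  0.767 -0.238]
 [-0.714 -0.37   0.595]
 [ 0.368  0.524  0.768]] 0.1075766698892624
ends mid [ 0.4526 -0.0997  0.1371]
```

View pics/w7.png

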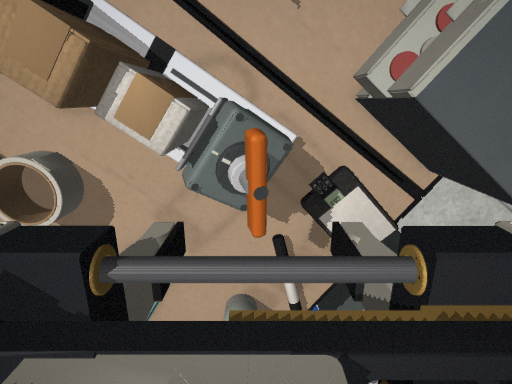

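The bar is upright in the view at (257,183) and lies mid-way between the fingers, so the jaws are square to it. I'll narrow the jaws and descend.

move_arm:
  commands:
    - [[2.0, -0.15, 0, 0], [2.5, 0, 0, 0], [2.5, 0, 0, 0], [0, 0, 0, 0], [0, 0, 0, 0]]
  jaw: 4.5

```text
clock: 19.25
tool_pos: [0.4516, -0.1002, 0.1623]
orientation: [-4.8, 89.9, -147.2]
force: [-0.2, 0.4, 0.4]
opening: 0.0522
```

move_arm:
  commands:
    - [[1.5, 0, 0, 0], [1.5, 0, 0, 0], [1.3, 0, 0, 0], [0.6, 0, 0, 0], [0, 0, 0, 0], [0, 0, 0, 0]]

```text
clock: 19.85
tool_pos: [0.4547, -0.0993, 0.1149]
orientation: [151.9, 89.7, 9.6]
force: [4.0, 3.5, -2.3]
opening: 0.045
```

move_arm:
  commands:
    - [[0, 0, 0, 0], [0, 0, 0, 0], [0, 0, 0, 0], [0, 0, 0, 0], [0, 0, 0, 0], [0, 0, 0, 0]]
  jaw: 1.0

```text
clock: 20.45
tool_pos: [0.4553, -0.0995, 0.1158]
orientation: [147.5, 89.6, 5.2]
force: [2.3, 1.9, 6.7]
opening: 0.0254
```

Run:
```python
from h import *
o=get_obs();print(o['force'],o['moment'],o['opening'])
plan(.4512,-.0995,.112,37.8)
```

```text
[2.30414851 1.91256834 6.68702991] [ 1.11364057 -1.31624309  0.28935607] 0.025375588245952034
now [ 0.4553 -0.0995  0.1158] jaw yaw -142.26 tool x [ 0.007  0.001 -1.   ] j6 25.7 | shift cm [ 0.38 -0.25  0.32] spin rad -0.001
```

Contact force shows up along the jaw direction before closing. The fingertip is probably touching the hub below the bar. I'll open slightly, rise 7 mm and grip again.

move_arm:
  commands:
    - [[0, 0, 0, 0], [0, 0, 0, 0], [0, 0, 0, 0], [-0.8, 0, 0, 0], [0, 0, 0, 0], [0, 0, 0, 0]]
  jaw: 4.5

```text
clock: 21.05
tool_pos: [0.4523, -0.0999, 0.1218]
orientation: [156.4, 89.9, 14.1]
force: [0.4, 0.5, -0.3]
opening: 0.0449
```

Run:
```python
from h import *
o=get_obs();print(o['force'],o['moment'],o['opening'])
plan(.4512,-.0995,.12,37.8)
```

```text
[ 0.42455844  0.46310588 -0.30856671] [-0.05100445  0.17107171  0.00877739] 0.04485318176374354
now [ 0.4523 -0.0999  0.1218] jaw yaw -142.32 tool x [ 0.002  0.    -1.   ] j6 25.7 | shift cm [ 0.18 -0.1   0.06] spin rad -0.002
```

Free of contact now. I'll close here.

move_arm:
  commands:
    - [[0, 0, 0, 0], [0, 0, 0, 0], [0, 0, 0, 0], [0, 0, 0, 0], [0, 0, 0, 0], [0, 0, 0, 0]]
  jaw: 1.0

```text
clock: 21.65
tool_pos: [0.4532, -0.099, 0.1211]
orientation: [168.8, 89.8, 26.5]
force: [3.2, 4.6, -3.5]
opening: 0.0233
```

Run:
```python
from h import *
o=get_obs();print(o['force'],o['moment'],o['opening'])
plan(.4512,-.0995,.12,37.8)
p,_=cam('wrist');q,_=cam('scene'); save('w8.png',np.hstack([p[60:384],cv2.resize(q[190:290,130:290],(518,324))]),s=.75)
```

```text
[ 3.19347626  4.56250172 -3.5416172 ] [ 1.82992218 -1.34246115  0.12810544] 0.023279048111404653
now [ 0.4532 -0.099   0.1211] jaw yaw -142.28 tool x [ 0.003  0.001 -1.   ] j6 25.7 | shift cm [ 0.11 -0.09  0.19] spin rad -0.001
```

View pics/w8.png

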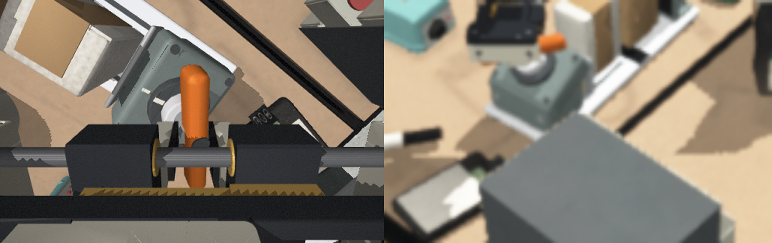

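The bar is gripped at 23 mm, as expected for a tilted 16 x 24 section. I'll start turning clockwise.

move_arm:
  commands:
    - [[0, 0, 0, 0.05], [0, 0, 0, 0.05], [0, 0, 0, 0.05], [0, 0, 0, 0.05], [0, 0, 0, 0.05], [0, 0, 0, 0.05], [0, 0, 0, 0], [0, 0, 0, 0]]

```text
clock: 22.55
tool_pos: [0.4537, -0.0988, 0.1213]
orientation: [-176.2, 89.7, 24.4]
force: [3.6, 6.0, -2.8]
opening: 0.0241
```

```bash
cat > st.py <<'E'
from h import *
o=get_obs();print(o['force'].round(1),o['moment'].round(2),o['opening'].round(4))
plan(.4512,-.0995,.12,37.8)
p,_=cam('wrist'); cam('side')
c,P=cloud('wrist'); k=np.isfinite(P[...,0]); q=P[k]; cc=c[k].astype(int); x,y,z=q.T
o=(x>.38)&(x<.56)&(y>-.2)&(y<.02)&(z>.09)&(z<.18)&(cc[:,0]>130)&(cc[:,1]<cc[:,0]*.65)&(cc[:,2]<cc[:,0]*.45)
pts=q[o]; m=pts.mean(0); u=np.linalg.svd(pts-m,full_matrices=False)[2][0]; print('bar yaw',np.degrees(np.arctan2(u[1],u[0])).round(1),len(pts),m.round(4))
t=np.radians(3.27); Q=(q-[.5866,-.0929,0])@np.array([[np.cos(t),-np.sin(t),0],[np.sin(t),np.cos(t),0],[0,0,1]])
X,Y,Z=Q.T
f=lambda s,i,pc:np.percentile(Q[s][:,i],pc).round(4) if s.sum()>20 else None
s=(X>-.08)&(X<.03)&(abs(Y)<.05)&(Z>.12)&(Z<.128); print('white top x',f(s,0,[1,99]),s.sum(),'y',f(s,1,[1,99]))
s=(X>.0)&(X<.12)&(abs(Y)<.05)&(Z>.145)&(Z<.153); print('carton top x',f(s,0,[1,99]),s.sum(),'y',f(s,1,[1,99]))
s=(X>-.075)&(X<.03)&(abs(Y)<.046)&(Z>.074)&(Z<.082); print('pusher top x',f(s,0,[1,99]),s.sum())
E
python3 st.py
```

```text
Traceback (most recent call last):
  File "st.py", line 2, in <module>
    o=get_obs();print(o['force'].round(1),o['moment'].round(2),o['opening'].round(4))
                                                               ^^^^^^^^^^^^^^^^^^
AttributeError: 'float' object has no attribute 'round'
```

```bash
sed -i "s/o\['opening'\].round(4)/round(o['opening'],4)/" st.py; python3 st.py
```

```text
[ 3.6  6.  -2.8] [ 2.44 -1.71  0.31] 0.0241
now [ 0.4537 -0.0988  0.1213] jaw yaw -159.46 tool x [ 0.004  0.002 -1.   ] j6 8.5 | shift cm [ 0.13 -0.02  0.26] spin rad -0.301
bar yaw 111.4 3946 [ 0.4592 -0.122   0.1397]
white top x [-0.0465  0.0133] 10222 y [-0.0267  0.0244]
carton top x None 0 y None
pusher top x [-0.0677  0.0156] 2536
```

move_arm:
  commands:
    - [[0, 0, 0, 0.06], [0, 0, 0, 0.06], [0, 0, 0, 0.06], [0, 0, 0, 0.06], [0, 0, 0, 0.06], [0, 0, 0, 0.06], [0, 0, 0, 0], [0, 0, 0, 0]]

```text
clock: 23.45
tool_pos: [0.4542, -0.0992, 0.1219]
orientation: [-168.1, 89.7, 11.9]
force: [4.7, 3.9, 1.6]
opening: 0.0242
```

```bash
python3 st.py
```

```text
[4.7 3.9 1.6] [ 1.71 -1.99  0.18] 0.0242
now [ 0.4542 -0.0992  0.1219] jaw yaw 179.99 tool x [ 0.005  0.001 -1.   ] j6 -12.1 | shift cm [0.19 0.03 0.31] spin rad -0.660
bar yaw 91.8 3538 [ 0.4509 -0.1206  0.1371]
white top x [-0.0373  0.0116] 4109 y [-0.0268  0.0057]
carton top x None 0 y None
pusher top x [-0.0674  0.0253] 1698
```

move_arm:
  commands:
    - [[0, 0, 0, 0.06], [0, 0, 0, 0.06], [0, 0, 0, 0.06], [0, 0, 0, 0.06], [0, 0, 0, 0.06], [0, 0, 0, 0.06], [0, 0, 0, 0], [0, 0, 0, 0]]

```text
clock: 24.35
tool_pos: [0.4542, -0.1002, 0.1226]
orientation: [-167.9, 89.7, -8.5]
force: [2.3, -1.5, 6.7]
opening: 0.0233
```

```bash
python3 st.py
```

```text
[ 2.3 -1.5  6.7] [-0.57 -1.38  0.11] 0.0233
now [ 0.4542 -0.1002  0.1226] jaw yaw 159.39 tool x [ 0.005 -0.001 -1.   ] j6 -32.7 | shift cm [0.26 0.03 0.3 ] spin rad -1.019
bar yaw 71.1 3257 [ 0.4464 -0.1137  0.136 ]
white top x [-0.0227  0.0132] 1989 y [-0.0248  0.0094]
carton top x None 0 y None
pusher top x [-0.0453  0.0215] 489
```

move_arm:
  commands:
    - [[0, 0, 0, 0.05], [0, 0, 0, 0.05], [0, 0, 0, 0.05], [0, 0, 0, 0.05], [0, 0, 0, 0], [0, 0, 0, 0]]

```text
clock: 25.05
tool_pos: [0.4537, -0.1008, 0.123]
orientation: [-170.2, 89.8, -22.3]
force: [-0.1, -3.8, 12.3]
opening: 0.0228
```

```bash
python3 st.py
```

```text
[-0.1 -3.8 12.3] [-1.4  -0.42  0.26] 0.0228
now [ 0.4537 -0.1008  0.123 ] jaw yaw 147.96 tool x [ 0.004 -0.002 -1.   ] j6 -44.1 | shift cm [0.3  0.03 0.28] spin rad -1.219
bar yaw 62.0 3166 [ 0.4443 -0.1127  0.1352]
white top x [-0.0219  0.0064] 526 y [-0.0267 -0.0133]
carton top x None 0 y None
pusher top x [0.0128 0.0287] 30
```

move_arm:
  commands:
    - [[0, 0, 0, 0.05], [0, 0, 0, 0.05], [0, 0, 0, 0.05], [0, 0, 0, 0.05], [0, 0, 0, 0], [0, 0, 0, 0]]

```text
clock: 25.75
tool_pos: [0.4528, -0.1013, 0.1233]
orientation: [178.1, 89.8, -45.4]
force: [-4.9, -5.4, 20.5]
opening: 0.0223
```

```bash
python3 st.py; python3 -c "
from h import *
z=np.load('pics/last_wrist.npz')['p']; save('w9.png',z[40:300,60:400],s=2)"
```

```text
[-4.9 -5.4 20.5] [-1.62  1.24  0.49] 0.0223
now [ 0.4528 -0.1013  0.1233] jaw yaw 136.52 tool x [ 0.002 -0.002 -1.   ] j6 -55.6 | shift cm [ 0.33 -0.02  0.24] spin rad -1.419
bar yaw 55.2 3057 [ 0.4425 -0.1123  0.1346]
white top x None 0 y None
carton top x None 0 y None
pusher top x None 0
```

move_arm:
  commands:
    - [[0, 0, 0, 0.05], [0, 0, 0, 0.05], [0, 0, 0, 0.04], [0, 0, 0, 0], [0, 0, 0, 0]]

```text
clock: 26.35
tool_pos: [0.4522, -0.1014, 0.1234]
orientation: [167.4, 89.8, -64.1]
force: [-6.8, -4.5, 23.8]
opening: 0.0223
```

```bash
python3 st.py
python3 - <<'E'
from h import *
cam('scene')
# collar white mark: search bright px on head region within 30mm of collar axis
c,P=cloud('wrist'); t=np.radians(3.27); M=np.array([[np.cos(t),-np.sin(t),0],[np.sin(t),np.cos(t),0],[0,0,1]])
Q=(P-[.5866,-.0929,0])@M
b=np.radians(25); ax=np.array([-np.sin(b),0,np.cos(b)]); e1=np.array([0,1,0]); e2=np.array([np.cos(b),0,np.sin(b)])
D=Q-np.array([-.136,0,.128]); h=D@ax+.044; r=np.hypot(D@e1,D@e2); cc=c.astype(int)
s=(h>.004)&(h<.028)&(r<.032)&(cc.min(-1)>140)&(cc.max(-1)-cc.min(-1)<40)
print(s.sum()); 
A=np.degrees(np.arctan2(D@e2,D@e1))
if s.sum(): print('h',np.percentile(h[s],[5,50,95]).round(4),'r',np.percentile(r[s],[5,50,95]).round(4),'ang(from +y toward +x)',np.percentile(A[s],[5,50,95]).round(1))
for n in('side','scene'):
    c,P=cloud(n);Q=(P-[.5866,-.0929,0])@M;X,Y,Z=Q[...,0],Q[...,1],Q[...,2]
    for nm,lo,hi,zt in(('white',-.07,.06,.124),('carton',.0,.13,.149)):
        s=(X>lo)&(X<hi)&(abs(Y)<.06)&(abs(Z-zt)<.004)
        if s.sum()>20: print(n,nm,s.sum(),np.percentile(X[s],[2,98]).round(4),np.percentile(Y[s],[2,98]).round(4))
E
```

```text
[-6.8 -4.5 23.8] [-1.57  2.24  0.44] 0.0223
now [ 0.4522 -0.1014  0.1234] jaw yaw 128.49 tool x [ 0.001 -0.003 -1.   ] j6 -63.6 | shift cm [ 0.34 -0.04  0.21] spin rad -1.559
bar yaw 50.2 2998 [ 0.441  -0.1121  0.134 ]
white top x None 0 y None
carton top x None 0 y None
pusher top x None 0
122
h [0.022  0.0235 0.0245] r [0.0133 0.0164 0.0186] ang(from +y toward +x) [-174.1  -58.5   94.8]
side white 193 [-0.0219  0.051 ] [-0.029   0.0223]
side carton 166 [0.0503 0.1122] [-0.0308  0.0271]
scene white 146 [-0.013   0.0545] [-0.0328  0.0185]
scene carton 222 [0.0493 0.1147] [-0.0344  0.0242]
```

The moment has levelled off at about 0.44 N m and the carton has reached the stop, so the clutch is slipping. The bar has turned about 1.44 rad in total. I'll let go and retreat.

move_arm:
  commands:
    - [[0, 0, 0, 0], [0, 0, 0, 0], [0, 0, 0, 0], [0, 0, 0, 0], [0, 0, 0, 0]]
  jaw: 4.6

```text
clock: 27.0
tool_pos: [0.4514, -0.1, 0.1207]
orientation: [57.1, 90.0, -174.6]
force: [0.2, -0.1, -0.1]
opening: 0.0457
```

move_arm:
  commands:
    - [[-1.0, 0, 0, 0], [-2, 0, 0, 0], [-4, 0, 0, 0], [-4, 0, 0, 0], [-4, 0, 0, 0], [0, 0, 0, 0], [0, 0, 0, 0]]

```text
clock: 27.7
tool_pos: [0.4519, -0.0999, 0.2724]
orientation: [-111.8, 89.8, 16.5]
force: [-0.0, -0.2, -0.9]
opening: 0.0459
```

```bash
cat > fin.py <<'E'
from h import *
o=get_obs(); print(o['force'].round(1),o['tool_pos'].round(3))
for n in('wrist','side','scene'): cam(n)
t=np.radians(3.27); M=np.array([[np.cos(t),-np.sin(t),0],[np.sin(t),np.cos(t),0],[0,0,1]])
b=np.radians(25); ax=np.array([-np.sin(b),0,np.cos(b)]); e1=np.array([0,1,0]); e2=np.array([np.cos(b),0,np.sin(b)])
for n in('wrist','side','scene'):
    c,P=cloud(n);Q=(P-[.5866,-.0929,0])@M;X,Y,Z=Q[...,0],Q[...,1],Q[...,2];cc=c.astype(int)
    for nm,lo,hi,zt in(('white',-.07,.06,.124),('carton',.0,.13,.149)):
        s=(X>lo)&(X<hi)&(abs(Y)<.06)&(abs(Z-zt)<.003)
        s=cv2.morphologyEx(s.astype(np.uint8),cv2.MORPH_OPEN,np.ones((3,3)))>0
        if s.sum()>20:
            r=cv2.minAreaRect((Q[s][:,:2]*1000).astype(np.float32)); print(n,nm,s.sum(),np.round(r[0],1),np.round(r[1],1),round(r[2],1),np.percentile(Z[s],50).round(4))
    D=Q-np.array([-.136,0,.128])
    s=(abs(X+.136)<.07)&(abs(Y)<.07)&(Z>.09)&(Z<.18)&(cc[...,0]>130)&(cc[...,1]<cc[...,0]*.65)&(cc[...,2]<cc[...,0]*.45)
    if s.sum()>30:
        d=D[s]; d=np.c_[d@e1,d@e2]; u=np.linalg.svd(d-d.mean(0),full_matrices=False)[2][0]; print(n,'bar angle cw of press y',np.degrees(np.arctan(u[1]/u[0])).round(1),s.sum())
E
python3 fin.py
```

```text
[-0.  -0.2 -0.9] [ 0.452 -0.1    0.272]
wrist bar angle cw of press y 39.5 1525
side white 68 [ 1.4 -6.3] [47.3 41.4] 56.7 0.1232
side carton 82 [85.8 -8.2] [60.  41.8] 11.9 0.1484
side bar angle cw of press y 39.3 143
scene white 114 [ 9.6 -5.6] [49.8 68.5] 89.2 0.1234
scene carton 86 [ 85.  -11.1] [51.5 40.6] 84.5 0.1488
scene bar angle cw of press y 39.2 167
```

```bash
python3 -c "
from h import *
plan(.70,-.087,.27,93.3)"
```

```text
now [ 0.4509 -0.1001  0.2701] jaw yaw 128.32 tool x [-0.002 -0.    -1.   ] j6 -63.7 | shift cm [ -0.04 -20.35 -14.42] spin rad 0.611
```

move_arm:
  commands:
    - [[0, -2.9, -2.06, 0], [0, -2.9, -2.06, 0], [0, -2.9, -2.06, 0], [0, -2.9, -2.06, 0], [0, -2.9, -2.06, 0], [0, -2.9, -2.06, 0], [0, -2.9, -2.06, 0]]

```text
clock: 28.55
tool_pos: [0.7012, -0.0873, 0.2691]
orientation: [59.0, 89.8, -172.6]
force: [-0.2, 0.7, 1.0]
opening: 0.0457
```

move_arm:
  commands:
    - [[0, 0, 0, 0.122], [0, 0, 0, 0.122], [0, 0, 0, 0.122], [0, 0, 0, 0.122], [0, 0, 0, 0.122], [0, 0, 0, 0], [0, 0, 0, 0]]

```text
clock: 29.25
tool_pos: [0.7, -0.0874, 0.2699]
orientation: [93.9, 89.9, -172.5]
force: [-0.6, -0.0, -1.5]
opening: 0.046
```

```bash
python3 fin.py
python3 - <<'E'
from h import *
t=np.radians(3.27); M=np.array([[np.cos(t),-np.sin(t),0],[np.sin(t),np.cos(t),0],[0,0,1]])
c,P=cloud('wrist');Q=(P-[.5866,-.0929,0])@M
for y in(-.02,0,.02):
    s=(abs(Q[...,1]-y)<.002); q=Q[s]; o=np.argsort(q[:,0]); q=q[o]
    print(y,[(round(x*1000),round(1000*np.median(q[abs(q[:,0]-x)<.0015,2])) if (abs(q[:,0]-x)<.0015).any() else None) for x in np.arange(-.05,.14,.005)])
E
```

```text
[-0.6 -0.  -1.5] [ 0.7   -0.087  0.27 ]
wrist white 4009 [10.8 -0.5] [68.9 52.4] 0.2 0.124
wrist carton 4175 [81.6 -0.4] [65.4 60.2] 0.3 0.149
side white 87 [ 5.  -1.8] [55.7 45.6] 69.5 0.123
side carton 62 [86.7 -2.8] [65.3 38.4] 55.4 0.1478
side bar angle cw of press y 39.0 75
scene white 150 [14.7 -8.6] [53.5 63.5] 71.1 0.1237
scene carton 69 [80.6 -7.6] [53.3 42. ] 41.1 0.148
scene bar angle cw of press y 40.0 134
-0.02 [(-50, None), (-45, None), (-40, 74), (-35, 75), (-30, None), (-25, None), (-20, 124), (-15, 123), (-10, 123), (-5, 125), (0, 125), (5, 125), (10, 125), (15, 124), (20, 124), (25, 125), (30, 124), (35, 124), (40, 124), (45, 123), (50, 147), (55, 148), (60, 149), (65, 149), (70, 150), (75, 150), (80, 350), (85, 353), (90, 365), (95, 150), (100, 149), (105, 149), (110, 149), (115, 148), (120, None), (125, 117), (130, None), (135, None)]
0 [(-50, None), (-45, None), (-40, 75), (-35, 75), (-30, None), (-25, 122), (-20, 124), (-15, 124), (-10, 123), (-5, 125), (0, 125), (5, 125), (10, 125), (15, 125), (20, 125), (25, 125), (30, 124), (35, 124), (40, 123), (45, 122), (50, 147), (55, 148), (60, 149), (65, 150), (70, 149), (75, 150), (80, 351), (85, 377), (90, 363), (95, 149), (100, 149), (105, 149), (110, 148), (115, 148), (120, None), (125, 117), (130, None), (135, None)]
0.02 [(-50, None), (-45, None), (-40, 76), (-35, 74), (-30, None), (-25, 123), (-20, 124), (-15, 124), (-10, 124), (-5, 124), (0, 124), (5, 123), (10, 124), (15, 124), (20, 124), (25, 124), (30, 124), (35, 123), (40, 123), (45, 122), (50, 148), (55, 149), (60, 148), (65, 148), (70, 149), (75, 149), (80, 351), (85, 354), (90, 378), (95, 378), (100, 149), (105, 287), (110, 282), (115, 286), (120, 308), (125, 117), (130, None), (135, None)]
```

```bash
python3 -c "
from h import *
close_job(); print(get_obs()['clock'])"
```

```text
the job is handed in; nothing more can be done
the job is handed in; nothing more can be done
```

I stood the kraft carton on the bed before the stop and the white box between it and the pusher. I then turned the T-handle clockwise until the clutch slipped, let go, and handed the job in at about 30 s.

**Goods:** In the last wrist depth check both stand upright, with tops at z 149 and 124 mm. They are within about 0.5 mm of the centre line and 0.3° of square. Their centres are at press x ≈ 82 and 11 mm, where a tight fit predicts 80 and 8; that is within measuring error.

**Handle:** The moment levelled off at about 0.44–0.49 N m, and the bar had turned about 1.44 rad when I let go, springing back about 0.1. That implies roughly 0.2 rad of slip, under the eighth-turn limit of 0.785. I got the slip from the bar angle and the expected stop at 1.2 rad; I could not read the collar's white mark reliably.

**Disagreements:**
- On my first try at gripping the handle, a fingertip touched what was probably the hub, at about 7 N. I opened, rose 7 mm and gripped again.
- The scene and side cameras read y about 3–8 mm lower than the wrist camera for the goods, partly because the arm blocked their view. I trusted the wrist camera, which agreed with where the gripper closed.

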